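# Clear a lipped jar rack of cans and divider and restock it

## Robot

A 7-joint arm with a two-finger parallel gripper is mounted at the origin on the work surface. World frame = base frame: x ahead of the robot, y to its left, z up, the work surface at z = 0. Lengths are in mm, angles in degrees, forces in N, time in s.
With the tool pointing down it reaches from about 425 to 925 mm from the base axis. Payload 6.8 kg.
Tool frame: the origin (TCP) lies midway between the tips of the shut fingers; the grasp point (between the pads) lies 19 mm behind it (grip_point_offset is the distance from the TCP to the grasp point, in mm); x points along the fingers, y is the direction in which the jaws open and shut, and the axes are right-handed (so a half turn about x gives the same grasp; the last joint's range is limited). The gripper opens to 85 mm and grips with 20 to 120 N. Pads are 22 mm wide; open, the fingers measure 114 mm over their backs; the gripper's body (76 mm by 85 mm) begins 54 mm behind the grasp point. The pads swing forward as they close: fully open they stand 13 mm farther back than shut.
Start: joints at [-71.568, 27.33, 1.283, 89.118, -0.659, 63.558, -4.761], TCP at [281.264, 613.627, 231.308] pointing down, gripper open.
Joint ranges: [-169.35, 169.35], [-19.33, 120.38], [-80.79, 83.38], [13.8, 139.57], [-78.32, 258.32], [9.67, 109.79], [-169.56, 169.56]. Speed limits (degrees/s): [136.94, 136.94, 180, 180, 180, 180, 180].

## Interface

Orientations are given as [roll, pitch, yaw] about the fixed x, y, z axes, in that order (R = Rz(yaw) Ry(pitch) Rx(roll)).
In Python, from workcell import * gives the robot as it stands.
- The arm moves only by the tool arm_command, never from a script. Its argument "deltas" is text: rows parted by semicolons, each of 5 numbers parted by spaces: the opening, from 0 (shut) to 1 (fully open), then the shift along the world's x, y, z in mm, then the turn about the world's z in degrees. In form: fingers dx dy dz twist; .... A call has 1 to 8 rows; each row is the pose to reach, as a shift and turn from the pose measured when the call began; what a row does not reach only later rows make up. A row lasts 1/12 s, in which the tool goes at most 41.7 mm and 7.16 degrees, less where a joint would pass 70% of its speed; a pose out of reach is approached as far as the arm can. A call with a gripper value outside its range is refused whole. The fingers move at their own pace and stop on an object; "force" is the grip in N (left out, the last holds). Time passes only in rows, so rows that repeat a pose let the fingers close. It gives the time, the measured TCP pose, the force and the opening at its end, in the units of the state.
- observe(): the state, without advancing time (a new reading comes with each control period).
- grab_frame(name): name is "scene" or "side" or "wrist"; returns (picture, depth): 480x640x3 uint8, red, green, blue; 480x640 float32, mm along the optical axis (not along the pixel's ray), 0 where there is no reading.
- camera_info(name): a dict with "K" (3x3 intrinsics, pixels), "dist" ([k1, k2, p1, p2, k3] as OpenCV has them; the pictures are not rectified), "T" (4x4, takes a point from camera to world coordinates). Camera axes: x right, y down, z forward; pixel columns grow to the right and rows downward; lengths in mm; the calibration is good to about 2 mm. A picture is of the moment at which its call begins: read the wrist's pose just before it. camera_info takes no time and is no camera call; for the wrist camera it gives the pose at the moment of the call.
- sign_off(): hands the job in, once; it reports no verdict.
The state is a dict: "t": time; "qpos": joint angles; "joint_velocities": joint speeds; "tau": joint torques, N m; "position": TCP position; "tool_rot": TCP orientation; "contact_force": force on the tool from outside, world axes, zero at the start; "wrist_torque": the same for the moment, N m; "finger_gap": finger opening in mm.
Only numpy, scipy, OpenCV 4.12 (cv2) and the standard library are available. Lean on these libraries where they do the work, as an engineer would, in place of code of your own. Each camera call takes 0.05 s, during which the arm holds its last target. There are 200 camera calls.

## Task

Clear the rack and restock it with jars. First move the two empty cans from the rack into the blue bin, and slide the rack's upright divider along its track to the open end, lift it off there and put it in the bin too; then lift every jar from the counter over the rack's lip and stand it upright on the deck behind the lip. Leave the carton, the bottle and the white tub where they are.

Things in the scene. Friction and masses are not known exactly. Their poses are not given: they have to be found in the camera images.
- rack: fixed metal rack with a grey lip all round, 136 (x) by 452 (y) mm outside, 124 by 440 inside; deck 30 mm and lip top 66 mm above the counter (lip 36 mm above deck, 6 mm thick). A T-track runs along y in the middle of the deck: a 12 mm slot over a 28 mm wide channel, its floor 12 mm above the counter. Jars stand well over the slot. Origin: centre of the underside, on the counter; z up
- rack_open_end (a point): the track's open end: from y = 140 to 220 mm (the end lip) in the rack's frame the deck is cut away to the channel's full 28 mm, so the divider's foot can be lifted out. This point is its middle at deck level, (0, 180, 30) mm in the rack's frame
- divider: loose, 0.2 kg: grey plate 100 (x) by 10 (y) by 78 (z) mm, top edge 100 mm above the origin, on a narrow neck and a steel foot 22 (x) by 50 (y) by 6 mm. At the start the foot is captive in the rack's T-track, the plate across the rack; it slides freely along y. Pinch the plate across its 10 mm thickness. Origin: centre of the foot's underside; z up, y along the track
- divider_mid (a point): point on the divider's axis 55 mm above its foot's underside, near the plate's middle. The foot lifts out only when all of it is in the open end: divider at y = 165 to 195 mm in the rack's frame (there the foot meets the end lip)
- bin: fixed open blue bin, 200 by 200 mm outside, 55 mm high, walls and floor 5 mm thick; it may stand to the left or the right. Origin: centre of its underside; z up
- can1: empty open food can, bare steel, 52 mm diameter, 85 mm high, 0.08 kg, standing on the rack's deck at the start, on the side of the divider away from the track's open end. Origin: centre of its underside; z up
- can2: empty open food can, bare steel, 52 mm diameter, 85 mm high, 0.08 kg, standing on the rack's deck at the start, on the open-end side of the divider, in its way. Origin: centre of its underside; z up
- jar1: round sauce jar with a steel lid, 62 mm diameter, 82 mm high, straight sided, thick-bottomed, about 0.3 kg, standing on the counter in front of the rack at the start (a flat cardboard sheet under it is only 1 mm thick); may be absent. Origin: centre of its underside; z up
- jar2: round sauce jar with a steel lid, 62 mm diameter, 82 mm high, straight sided, thick-bottomed, about 0.3 kg, standing on the counter in front of the rack at the start (a flat cardboard sheet under it is only 1 mm thick); may be absent. Origin: centre of its underside; z up
- jar3: round sauce jar with a steel lid, 62 mm diameter, 82 mm high, straight sided, thick-bottomed, about 0.3 kg, standing on the counter in front of the rack at the start (a flat cardboard sheet under it is only 1 mm thick); may be absent. Origin: centre of its underside; z up
- jar4: round sauce jar with a steel lid, 62 mm diameter, 82 mm high, straight sided, thick-bottomed, about 0.3 kg, standing on the counter in front of the rack at the start (a flat cardboard sheet under it is only 1 mm thick); may be absent. Origin: centre of its underside; z up
- jar5: round sauce jar with a steel lid, 62 mm diameter, 82 mm high, straight sided, thick-bottomed, about 0.3 kg, standing on the counter in front of the rack at the start (a flat cardboard sheet under it is only 1 mm thick); may be absent. Origin: centre of its underside; z up
- carton: bystander: cardboard carton 130 by 130 by 90 mm, on the side where the bin is not. Origin: centre of its underside
- oil: bystander: oil bottle 68 mm diameter, 200 mm high, beyond one end of the rack. Origin: centre of its underside
- tub: bystander: white plastic tub 74 mm diameter, 110 mm high, beyond one end of the rack. Origin: centre of its underside

How it is judged (in metres and radians):
On the way, in this order (a step that is already met when the one before it is completed fails the run):
1. the divider has been slid along the track to its open end, its foot still down in the track (y of divider in the frame of rack between 0.155 and 0.205 m and x of divider in the frame of rack between -0.02 and 0.02 m and z of divider in the frame of rack between 0 and 0.022 m), for 0.1 s.
2. the divider has been lifted off and lies or stands in the bin (x of divider_mid in the frame of bin between -0.095 and 0.095 m and y of divider_mid in the frame of bin between -0.095 and 0.095 m and z of divider_mid in the frame of bin between 0 and 0.075 m and linear speed of divider below 0.05 m/s), for 0.2 s.
At the end, for the whole second after the job is handed in: divider and both cans rest in the bin, within its walls (divider's middle below 75 mm, cans' origins below 95 mm); every jar present stands at rest on the rack's deck, within 45 mm of its middle line and 215 mm of its centre lengthwise, upright within 0.12 rad (x of divider_mid in the frame of bin between -0.095 and 0.095 m and y of divider_mid in the frame of bin between -0.095 and 0.095 m and z of divider_mid in the frame of bin between 0 and 0.075 m and linear speed of each of divider, can1, can2, jar1, jar2, jar3, jar4, jar5 below 0.02 m/s and x of can1 in the frame of bin between -0.1 and 0.1 m and y of can1 in the frame of bin between -0.1 and 0.1 m and x of can2 in the frame of bin between -0.1 and 0.1 m and y of can2 in the frame of bin between -0.1 and 0.1 m and z of each of can1, can2 in the frame of bin below 0.095 m and x of jar1 in the frame of rack between -0.045 and 0.045 m and y of jar1 in the frame of rack between -0.215 and 0.215 m and z of jar1 in the frame of rack between 0.025 and 0.036 m and angle between each of jar1, jar2, jar3, jar4, jar5's own z axis and vertical below 0.12 rad and x of jar2 in the frame of rack between -0.045 and 0.045 m and y of jar2 in the frame of rack between -0.215 and 0.215 m and z of jar2 in the frame of rack between 0.025 and 0.036 m and x of jar3 in the frame of rack between -0.045 and 0.045 m and y of jar3 in the frame of rack between -0.215 and 0.215 m and z of jar3 in the frame of rack between 0.025 and 0.036 m and x of jar4 in the frame of rack between -0.045 and 0.045 m and y of jar4 in the frame of rack between -0.215 and 0.215 m and z of jar4 in the frame of rack between 0.025 and 0.036 m and x of jar5 in the frame of rack between -0.045 and 0.045 m and y of jar5 in the frame of rack between -0.215 and 0.215 m and z of jar5 in the frame of rack between 0.025 and 0.036 m); the robot touches nothing.
It fails at once if a jar is put down in the rack before the divider and both cans have been taken off it (((x of divider in the frame of rack between -0.03 and 0.03 m and y of divider in the frame of rack between -0.22 and 0.22 m and z of divider in the frame of rack between -0.01 and 0.022 m) or (x of can1 in the frame of rack between -0.045 and 0.045 m and y of can1 in the frame of rack between -0.215 and 0.215 m and z of can1 in the frame of rack below 0.06 m) or (x of can2 in the frame of rack between -0.045 and 0.045 m and y of can2 in the frame of rack between -0.215 and 0.215 m and z of can2 in the frame of rack below 0.06 m)) and ((x of jar1 in the frame of rack between -0.045 and 0.045 m and y of jar1 in the frame of rack between -0.215 and 0.215 m and z of jar1 in the frame of rack below 0.04 m) or (x of jar2 in the frame of rack between -0.045 and 0.045 m and y of jar2 in the frame of rack between -0.215 and 0.215 m and z of jar2 in the frame of rack below 0.04 m) or (x of jar3 in the frame of rack between -0.045 and 0.045 m and y of jar3 in the frame of rack between -0.215 and 0.215 m and z of jar3 in the frame of rack below 0.04 m) or (x of jar4 in the frame of rack between -0.045 and 0.045 m and y of jar4 in the frame of rack between -0.215 and 0.215 m and z of jar4 in the frame of rack below 0.04 m) or (x of jar5 in the frame of rack between -0.045 and 0.045 m and y of jar5 in the frame of rack between -0.215 and 0.215 m and z of jar5 in the frame of rack below 0.04 m))).
It fails at once if the carton is moved more than 40 mm or tipped (distance of carton from where it was at the start of the episode above 0.04 m or angle between carton's own z axis and vertical above 0.4 rad).
It fails at once if the oil is moved more than 40 mm or tipped (distance of oil from where it was at the start of the episode above 0.04 m or angle between oil's own z axis and vertical above 0.4 rad).
It fails at once if the tub is moved more than 40 mm or tipped (distance of tub from where it was at the start of the episode above 0.04 m or angle between tub's own z axis and vertical above 0.4 rad).
Of jar1, jar2, jar3, jar4, jar5 only 3 to 5 are there at a start; the rules pass over those that are not, and their reading is None.
At some moment in a run one of jar1, jar2, jar3, jar4, jar5 may be knocked a few centimetres aside while the robot is not near it.
It also fails if it takes over 210 s, if anything falls off the work surface, if the arm or the gripper's body presses on something with over 40 N, if the wrist force passes 120 N, or if a joint passes its speed limit or range.

## Working session

There is one attempt and no reset: what is moved stays moved. The work goes in short steps, Python scripts to look and compute and a tool call to move; the robot and the scene stay as the last step left them, time stands still between calls to the robot, and variables do not carry over. Pictures are saved under pics/ and viewed, about 12 in all and at most 16, crops included, and the job is handed in when it is done.

Besides the shell and the picture viewer there is one more tool, called after "Call:" as name(argument=value, ...) on one line, values as JSON. arm_command: Moves the arm, as the interface text tells. Its arguments: {"type":"object","properties":{"deltas":{"type":"string"},"force":{"type":"number"}},"required":["deltas"]}

```bash
mkdir -p pics
cat > h.py <<'E'
from workcell import *
import numpy as np, cv2
def pts(name, d, info):
    K=np.array(info["K"]);T=np.array(info["T"]);D=np.array(info["dist"])
    v,u=np.mgrid[0:480,0:640]
    n=cv2.undistortPoints(np.stack([u,v],-1).reshape(-1,1,2).astype(float),K,D).reshape(480,640,2)
    P=np.dstack([n[...,0]*d,n[...,1]*d,d])
    W=P@T[:3,:3].T+T[:3,3]; W[d==0]=np.nan
    return W
def look(name):
    info=camera_info(name); im,d=grab_frame(name)
    return im,d,pts(name,d,info)
def save(n,im): cv2.imwrite(f"pics/{n}.png",cv2.cvtColor(im,cv2.COLOR_RGB2BGR))
E
python3 - <<'E'
from h import *
s=observe();print(s)
a=[]
for n in("scene","side"):
    im,d,W=look(n);save(n,im);np.savez(n,im=im,d=d,W=W);print(n,np.array(camera_info(n)["T"]).round(2).tolist())
E
```

```text
{'t': 0.0, 'qpos': array([-71.56867981,  27.37535176,   1.28005429,  89.17850971,
        -0.65901438,  63.56041691,  -4.76372016]), 'joint_velocities': array([ 0.0850335 ,  0.063831  , -0.04432425,  0.0184946 ,  0.03381995,
        0.10031467,  0.02336176]), 'tau': array([-3.75887266e-04, -5.96450686e+01,  1.60778034e+00, -2.81188899e+01,
        1.24174193e-02,  9.42336774e-03, -1.88299475e-05]), 'position': array([281.01873754, 613.05137257, 230.32950287]), 'tool_rot': array([ -85.76136608,   89.89306609, -110.38769051]), 'contact_force': array([-0.59078966,  0.03995984,  0.14830346]), 'wrist_torque': array([ 0.01249142, -0.05073286,  0.03510086]), 'finger_gap': 85.58102955593338}
scene [[0.05, 0.88, -0.47, 1095.62], [1.0, -0.04, 0.03, -40.96], [0.01, -0.47, -0.88, 1022.49], [0.0, 0.0, 0.0, 1.0]]
side [[0.97, -0.15, 0.21, 306.18], [-0.26, -0.51, 0.82, -1053.4], [-0.01, -0.85, -0.53, 753.02], [0.0, 0.0, 0.0, 1.0]]
```

View pics/scene.png

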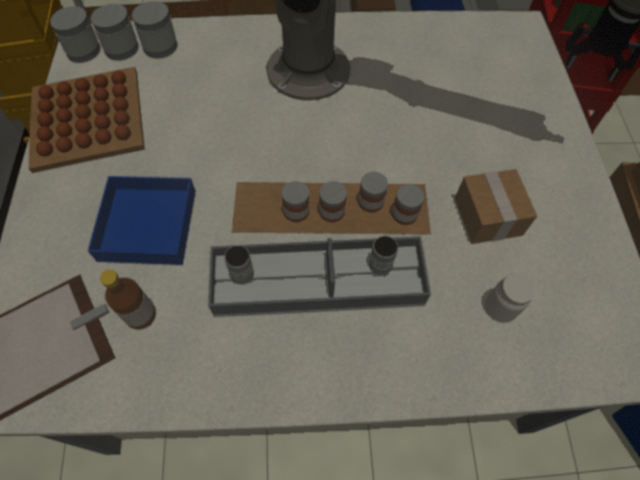

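View pics/side.png

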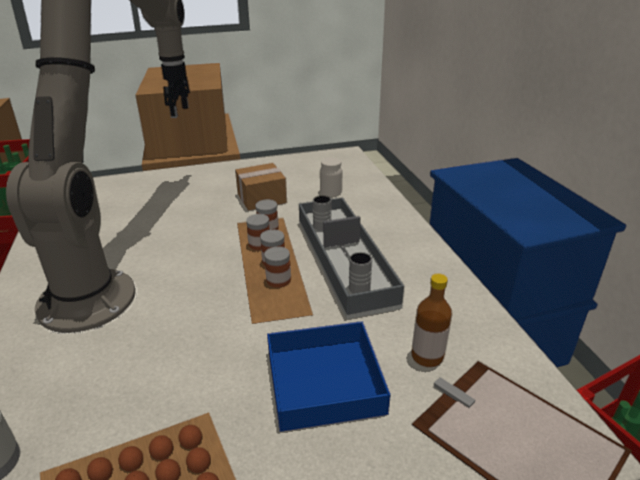

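The scene view shows four jars, at about (295,200), (332,200), (373,190) and (408,203). The cans are at (238,262) and (384,252), the divider is at column 331, and the bin is at (145,220).

Run:
```python
from h import *
z=np.load("scene.npz");W=z["W"];im=z["im"]
H=W[...,2];ok=np.isfinite(H)
def rng(m,n):
    P=W[m];print(n,m.sum(),P.mean(0).round(1),np.percentile(P,2,axis=0).round(),np.percentile(P,98,axis=0).round())
# table plane check
print("table z",np.nanmedian(H[350:400,200:400]))
U,V=np.meshgrid(range(640),range(480))
box=lambda a,b,c,d:(U>=a)&(U<=c)&(V>=b)&(V<=d)&ok
for n,(a,b,c,d),lo,hi in [("jar1",(275,178,314,225),77,90),("jar2",(316,178,350,225),77,90),("jar3",(355,168,390,215),77,90),("jar4",(391,180,428,228),77,90),("can1",(220,240,256,285),108,122),("can2",(366,232,402,275),108,122),("divider",(320,232,342,300),95,110),("lip",(200,232,435,318),60,72),("bin",(85,170,200,268),48,60),("carton",(450,165,540,245),80,100),("tub",(480,265,540,325),95,120),("oil",(95,260,160,330),60,220)]:
    m=box(a,b,c,d)&(H>lo)&(H<hi)
    if m.sum():
        rng(m,n)
        k=cv2.minAreaRect(W[m][:,:2].astype(np.float32));print("   rect",np.round(k[0]),np.round(k[1]),round(k[2],1))
c=im[225:330,195:445];save("rack",cv2.resize(c,None,fx=3.2,fy=3.2,interpolation=cv2.INTER_CUBIC))
```

```text
table z -0.2130658669419745
jar1 511 [468.6 -50.1  81.2] [440. -77.  77.] [496. -23.  85.]
   rect [467. -50.] [58. 63.] 87.5
jar2 501 [472.7  33.3  81.2] [445.   6.  78.] [500.  60.  85.]
   rect [472.  33.] [60. 61.] 75.6
jar3 491 [450.  127.7  81.2] [422. 101.  78.] [477. 155.  85.]
   rect [449. 128.] [59. 61.] 85.1
jar4 504 [487.3 204.5  81.3] [459. 177.  78.] [515. 232.  85.]
   rect [487. 205.] [60. 61.] 55.3
can1 501 [ 639.  -170.6  114.6] [ 614. -194.  110.] [ 662. -148.  118.]
   rect [ 638. -171.] [52. 50.] 1.9
can2 478 [630.6 127.8 114.7] [607. 105. 110.] [653. 151. 118.]
   rect [629. 129.] [51. 52.] 85.3
divider 108 [659.4  15.6 106.8] [604.  11.  97.] [701.  21. 110.]
   rect [652.  16.] [99. 10.] 0.0
lip 1855 [659.9  -9.2  64.7] [ 584. -232.   60.] [721. 217.  69.]
   rect [652.  -8.] [140. 453.] 0.6
bin 969 [ 495.1 -399.3   53.2] [ 385. -503.   48.] [ 595. -293.   58.]
   rect [ 488. -398.] [202. 206.] 84.8
carton 2947 [505.2 400.7  89.4] [439. 337.  83.] [568. 466.  94.]
   rect [501. 404.] [133. 133.] 7.7
tub 850 [731.3 381.5 108.6] [701. 354.  97.] [760. 412. 113.]
   rect [729. 384.] [63. 66.] 61.4
oil 1634 [ 722.6 -379.   134.5] [ 690. -411.   64.] [ 745. -356.  202.]
   rect [ 714. -387.] [63. 69.] 46.6
```

View pics/rack.png

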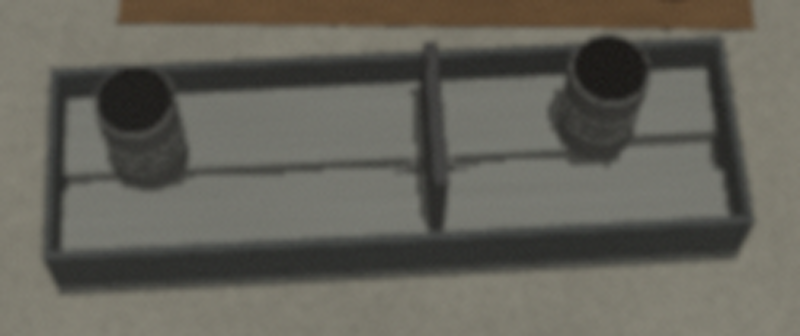

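The open end can't be told from this picture, so I'll check depth along the track.

Run:
```python
from h import *
for n in("scene","side"):
    z=np.load(n+".npz");W=z["W"]
    x,y,h=W[...,0],W[...,1],W[...,2]
    print(n,"cols dx -32..32 step 8")
    for y0 in range(-220,215,15):
        r=[]
        for dx in range(-40,41,8):
            m=(abs(x-652-dx)<5)&(abs(y-y0)<8)
            r.append(f"{np.nanmedian(h[m]):5.0f}" if m.sum() else "    .")
        print(y0,*r)
```

```text
scene cols dx -32..32 step 8
-220    29    29    29    30    27    20    30    30    31    30    29
-205    29    29    30    29    27    13    29    30    29    29    29
-190   114   114   114   114   114    88    62    29    30    28    30
-175   115   115   115   115   115   115    80    31    29    29    30
-160   113   116   115   116   114   109    73    29    28    30    29
-145    29    30    32    76    49    65    30    29    30    29    30
-130    30    29    30    29    27    14    29    29    29    30    30
-115    29    30    30    30    26    13    29    30    30    29    29
-100    29    29    29    29    26    13    29    30    30    29    30
-85    29    29    29    29    25    12    30    29    29    30    30
-70    30    30    29    30    26    11    29    30    30    30    30
-55    29    30    29    29    25    12    30    29    29    29    30
-40    29    30    29    29    27    13    29    30    29    29    30
-25    30    30    29    29    23    14    30    30    30    30    29
-10    30    29    29    30    25    15    29    30    30    29    29
5    30    3
[... 2318 characters left out ...]
  .
65    31     .     .     .     .     .     .     .     .     .     .
80    30    32     .     .     .     .     .     .     .     .     .
95    32    34    91    94     .     .     .     .     .     .     .
110    76    80    92    94    90    82     .     .     .     .     .
125    99   117   117   117   115    93     .     .     .     .     .
140   116   117   117   117   115   116     .     .     .     .     .
155   116   118   116   117   117     .     .    35    32    32    32
170    30     .     .     .     .     .     .    31    31    31    32
185    32     .     .     .     .     .     .    33    32    33    31
200    31    32     .     .     .     .     .     .    31    33    31
```

```bash
cat >> h.py <<'E'
def st():
    from scipy.spatial.transform import Rotation as R
    s=observe();r=R.from_euler("xyz",s["tool_rot"],degrees=True).as_matrix()
    print("t",round(s["t"],2),"pos",s["position"].round(1),"jaw",round(np.degrees(np.arctan2(r[1,1],r[0,1])),1),"xdir",r[:,0].round(3),"q",s["qpos"].round(0),"F",s["contact_force"].round(1),"gap",round(s["finger_gap"],1));return s
E
python3 -c "
from h import *
st()"
```

```text
t 0.1 pos [281.1 613.1 230.4] jaw 65.4 xdir [-0.001 -0.002 -1.   ] q [-72.  27.   1.  89.  -1.  64.  -5.] F [-0.1 -0.6 -0.2] gap 85.3
```

Call:
arm_command(deltas="1 120 -165 0 0;1 120 -165 0 0;1 240 -330 -10 -10;1 240 -330 -10 -10;1 240 -330 -10 -10;1 240 -330 -10 -15;1 240 -330 -10 -15;1 240 -330 -10 -15")

```text
t: 0.77
position: [477.5, 342.0, 222.6]
tool_rot: [-88.5, 89.9, -128.2]
contact_force: [0.9, -0.3, 0.4]
finger_gap: 85.4
```

```bash
python3 -c "
from h import *
st()"
```

```text
t 0.77 pos [477.5 342.  222.6] jaw 50.4 xdir [-0.001 -0.002 -1.   ] q [-49.  20.  10. 102.  -4.  58.  12.] F [ 0.9 -0.3  0.4] gap 85.4
```

Call:
arm_command(deltas="1 152 -214 -10 7;1 152 -214 -10 14;1 152 -214 -10 21;1 152 -214 -20 28;1 152 -214 -20 35;1 152 -214 -20 40;1 152 -214 -20 40;1 152 -214 -20 40")

```text
t: 1.43
position: [632.0, 119.6, 201.5]
tool_rot: [-88.8, 89.6, -89.0]
contact_force: [0.3, -0.7, -0.2]
finger_gap: 85.2
```

```bash
python3 -c "
from h import *
s=st()
im,d,W=look('wrist');save('w1',im)
H=W[...,2];m=(H>108)&(H<122)&(abs(W[...,0]-630)<60)&(abs(W[...,1]-128)<60)
print(m.sum(),cv2.minEnclosingCircle(W[m][:,:2].astype(np.float32)))"
```

```text
t 1.43 pos [632.  119.6 201.5] jaw 89.8 xdir [ 0.    -0.006 -1.   ] q [-21.  26.   7.  96.  -3.  59.  76.] F [ 0.3 -0.7 -0.2] gap 85.2
4616 ((628.0786743164062, 129.13470458984375), 25.943601608276367)
```

View pics/w1.png

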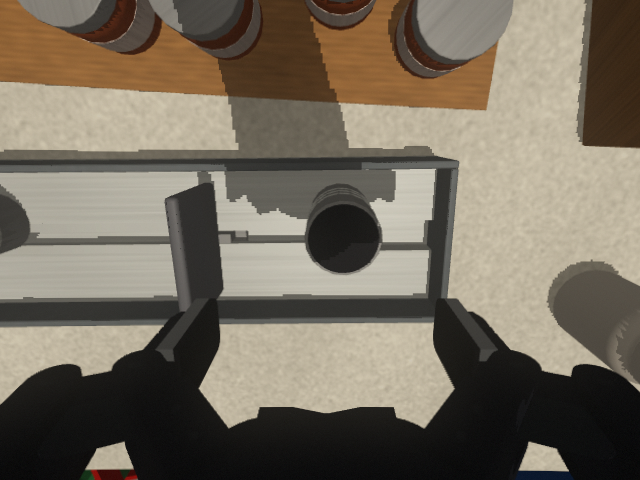

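The wrist view shows can2 at (343,237) and the divider at (190,250). Its depth agrees with the scene camera. Next I grasp can2.

Call:
arm_command(deltas="1 -3 9 0 0.2;1 -3 9 -40 0.2;1 -3 9 -80 0.2;1 -3 9 -115 0.2;1 -3 9 -123 0.2;1 -3 9 -123 0.2;1 -3 9 -123 0.2;0.4 -3 9 -123 0.2", force=25)

```text
t: 2.15
position: [629.1, 133.8, 81.3]
tool_rot: [-43.5, 89.8, -43.3]
contact_force: [0.5, 0.0, -0.1]
finger_gap: 75.3
```

Call:
arm_command(deltas="0.3 0 0 0 0;0.3 0 0 0 0;0.3 0 0 0 0;0.3 0 0 0 0;0.3 0 0 0 0;0.3 0 0 0 0")

```text
t: 2.65
position: [631.0, 134.3, 84.0]
tool_rot: [-9.0, 89.6, -8.8]
contact_force: [-1.1, 0.1, 8.8]
finger_gap: 51.6
```

Call:
arm_command(deltas="0.3 0 0 40 0;0.3 0 0 80 0;0.3 0 -20 110 0;0.3 -15 -60 120 0;0.3 -30 -100 120 0;0.3 -45 -140 120 0;0.3 -60 -180 120 0;0.3 -60 -180 120 0")

```text
t: 3.32
position: [568.0, -55.2, 205.0]
tool_rot: [-36.3, 89.5, -36.7]
contact_force: [-0.2, -1.7, -0.9]
finger_gap: 51.3
```

```bash
python3 -c "
from h import *
s=st()"
```

```text
t 3.32 pos [568.  -55.2 205. ] jaw 89.6 xdir [ 0.007 -0.005 -1.   ] q [ -9.  19.  10. 106.  -3.  55.  92.] F [-0.2 -1.7 -0.9] gap 51.3
```

Call:
arm_command(deltas="0.3 -15 -38 0 0;0.3 -30 -76 0 0;0.3 -46 -112 0 0;0.3 -62 -150 0 0;0.3 -78 -190 0 0;0.3 -94 -230 0 0;0.3 -110 -268 0 0;0.3 -123 -300 0 0")

```text
t: 3.98
position: [444.5, -356.0, 205.9]
tool_rot: [-33.2, 89.4, -33.6]
contact_force: [0.8, -0.1, -1.6]
finger_gap: 51.7
```

```bash
python3 -c "
from h import *
s=st()"
```

```text
t 3.98 pos [ 444.5 -356.   205.9] jaw 89.6 xdir [ 0.008 -0.006 -1.   ] q [ 19.  19.  17. 107.  -7.  55. 128.] F [ 0.8 -0.1 -1.6] gap 51.7
```

Call:
arm_command(deltas="0.3 0 0 -40 0;0.3 0 0 -80 0;0.3 0 0 -115 0;0.3 0 0 -135 0;0.3 0 0 -142 0;0.3 0 0 -143 0;0.3 0 0 -143 0;0.3 0 0 -143 0")

```text
t: 4.65
position: [445.8, -356.8, 64.8]
tool_rot: [-32.7, 89.2, -33.1]
contact_force: [0.1, -0.1, -0.2]
finger_gap: 51.5
```

Call:
arm_command(deltas="0.75 0 0 0 0;0.9 0 0 0 0;0.9 0 0 0 0;0.9 0 0 0 0;0.9 0 0 0 0;0.9 0 0 40 0;0.9 0 0 80 0;0.9 0 0 120 0")

```text
t: 5.32
position: [445.0, -356.5, 185.6]
tool_rot: [-34.6, 89.4, -35.0]
contact_force: [1.4, -1.1, 0.5]
finger_gap: 76.9
```

```bash
python3 -c "
from h import *
s=st()"
```

```text
t 5.32 pos [ 445.  -356.5  185.6] jaw 89.6 xdir [ 0.009 -0.006 -1.   ] q [ 19.  20.  17. 108.  -7.  52. 129.] F [ 1.4 -1.1  0.5] gap 76.9
```

Call:
arm_command(deltas="1 28 27 10 0;1 56 53 10 0;1 84 80 10 0;1 112 107 10 0;1 140 134 10 0;1 168 160 10 0;1 193 185 10 0;1 193 185 10 0")

```text
t: 5.98
position: [643.3, -162.1, 195.1]
tool_rot: [-9.3, 89.3, -9.1]
contact_force: [0.3, 1.2, -0.6]
finger_gap: 85.3
```

```bash
python3 -c "
from h import *
s=st()
im,d,W=look('scene');save('s2',im)
H=W[...,2];m=(H>82)&(H<97)&(abs(W[...,0]-490)<100)&(abs(W[...,1]+398)<100)
print(m.sum(),cv2.minEnclosingCircle(W[m][:,:2].astype(np.float32)))
im,d,W=look('wrist')
H=W[...,2];m=(H>108)&(H<122)&(abs(W[...,0]-638)<60)&(abs(W[...,1]+171)<60)
print(m.sum(),cv2.minEnclosingCircle(W[m][:,:2].astype(np.float32)))
"
```

```text
t 5.98 pos [ 643.3 -162.1  195.1] jaw 90.2 xdir [ 0.012 -0.002 -1.   ] q [ -0.  28.  13.  94.  -7.  58. 105.] F [ 0.3  1.2 -0.6] gap 85.3
379 ((444.9284973144531, -360.8127746582031), 28.098966598510742)
4880 ((636.2295532226562, -169.98062133789062), 25.883258819580078)
```

Call:
arm_command(deltas="1 -6 -8 0 0;1 -6 -8 -40 0;1 -6 -8 -80 0;1 -6 -8 -110 0;1 -6 -8 -114 0;1 -6 -8 -114 0;0.4 -6 -8 -114 0;0.3 -6 -8 -114 0", force=25)

```text
t: 6.75
position: [634.2, -178.6, 83.8]
tool_rot: [-28.7, 89.2, -29.0]
contact_force: [-0.3, 1.4, 0.4]
finger_gap: 64.1
```

Call:
arm_command(deltas="0.3 0 0 0 0;0.3 0 0 0 0;0.3 0 0 0 0;0.3 0 0 0 0;0.3 0 0 0 0;0.3 0 0 40 0;0.3 0 0 80 0;0.3 0 0 120 0")

```text
t: 7.42
position: [633.5, -178.6, 205.0]
tool_rot: [-31.8, 89.3, -32.1]
contact_force: [1.7, -0.3, -0.9]
finger_gap: 51.3
```

```bash
python3 -c "
from h import *
s=st()"
```

```text
t 7.42 pos [ 633.5 -178.6  205. ] jaw 89.7 xdir [ 0.011 -0.007 -1.   ] q [  0.  27.  14.  94.  -7.  59. 106.] F [ 1.7 -0.3 -0.9] gap 51.3
```

Call:
arm_command(deltas="0.3 -20 -34 0 0;0.3 -40 -70 0 0;0.3 -60 -104 0 0;0.3 -80 -138 0 0;0.3 -102 -176 0 0;0.3 -102 -176 0 0;0.3 -102 -176 -40 0;0.3 -102 -176 -80 0")

```text
t: 8.08
position: [532.9, -357.2, 127.4]
tool_rot: [-30.8, 88.8, -31.2]
contact_force: [0.3, 1.4, -1.7]
finger_gap: 50.9
```

```bash
python3 -c "
from h import *
s=st()"
```

```text
t 8.08 pos [ 532.9 -357.2  127.4] jaw 89.6 xdir [ 0.018 -0.011 -1.   ] q [ 17.  30.  15. 101. -10.  49. 126.] F [ 0.3  1.4 -1.7] gap 50.9
```

Call:
arm_command(deltas="0.3 0 0 -35 0;0.3 0 0 -60 0;0.3 0 0 -63 0;0.3 0 0 -63 0;0.75 0 0 -63 0;0.9 0 0 -63 0;0.9 0 0 -63 0;0.9 0 0 -63 0")

```text
t: 8.75
position: [533.7, -357.5, 65.9]
tool_rot: [-30.1, 88.7, -30.6]
contact_force: [-0.3, 0.1, -0.3]
finger_gap: 77.2
```

Call:
arm_command(deltas="0.9 0 0 40 0;0.9 0 0 80 0;0.9 0 0 120 0;0.9 12 37 130 0;0.9 24 74 130 0;0.9 36 111 130 0;0.9 48 148 130 0;0.9 60 185 130 0")

```text
t: 9.42
position: [594.2, -170.8, 197.1]
tool_rot: [-28.2, 88.6, -28.6]
contact_force: [1.8, -0.3, 0.6]
finger_gap: 76.9
```

```bash
python3 -c "
from h import *
s=st()"
```

```text
t 9.42 pos [ 594.2 -170.8  197.1] jaw 89.5 xdir [ 0.021 -0.012 -1.   ] q [ -0.  23.  14. 101.  -6.  55. 105.] F [ 1.8 -0.3  0.6] gap 76.9
```

Call:
arm_command(deltas="0.9 12 37 0 0;0.8 24 74 0 0;0.7 36 111 0 0;0.6 48 148 0 0;0.6 58 187 0 0;0.6 58 187 0 0;0.6 58 187 0 0;0.6 58 187 0 0")

```text
t: 10.08
position: [652.1, 15.8, 197.5]
tool_rot: [-29.1, 88.6, -29.6]
contact_force: [0.2, -0.9, 0.0]
finger_gap: 51.3
```

```bash
python3 -c "
from h import *
s=st()
im,d,W=look('wrist');save('w2',im)
H=W[...,2];m=(H>106)&(H<118)&(abs(W[...,0]-652)<60)&(abs(W[...,1]-16)<25)
print(m.sum(),cv2.minAreaRect(W[m][:,:2].astype(np.float32)),W[m].mean(0))
im,d,W=look('scene')
H=W[...,2];m=(H>82)&(H<97)&(abs(W[...,0]-490)<100)&(abs(W[...,1]+398)<100)
n,l,s_,c=cv2.connectedComponentsWithStats(m.astype(np.uint8));print([W[l==i].mean(0) for i in range(1,n) if s_[i,4]>60])
"
```

```text
t 10.08 pos [652.1  15.8 197.5] jaw 89.6 xdir [ 0.022 -0.012 -1.   ] q [-16.  27.  11.  96.  -5.  57.  87.] F [ 0.2 -0.9  0. ] gap 51.3
2166 ((650.3282470703125, 17.056535720825195), (98.85808563232422, 9.844219207763672), 0.06950052082538605) [646.87417886  17.24447905 110.53733381]
[array([ 446.03698932, -357.77517431,   90.01365713]), array([ 538.53674558, -358.06383478,   89.85476704])]
```

Call:
arm_command(deltas="0.6 -1 1 -40 0;0.6 -1 1 -80 0;0.6 -1 1 -115 0;0.6 -1 1 -129 0;0.6 -1 1 -129 0;0.3 -1 1 -129 0;0 -1 1 -129 0;0 -1 1 -129 0", force=60)

```text
t: 10.85
position: [652.9, 14.8, 71.2]
tool_rot: [-24.4, 88.3, -25.0]
contact_force: [0.0, 1.0, 1.5]
finger_gap: 15.2
```

Call:
arm_command(deltas="0 0 0 0 0;0 0 0 0 0;0 0 0 0 0;0 0 0 0 0;0 0 0 0 0;0 0 0 0 0")

```text
t: 11.35
position: [652.9, 14.8, 71.2]
tool_rot: [-24.5, 88.4, -25.2]
contact_force: [-0.4, -0.4, 0.4]
finger_gap: 9.5
```

```bash
python3 -c "
from h import *
s=st()"
```

```text
t 11.35 pos [652.9  14.8  71.2] jaw 89.4 xdir [ 0.026 -0.012 -1.   ] q [-14.  35.  10. 101.  -7.  43.  88.] F [-0.4 -0.4  0.4] gap 9.5
```

Call:
arm_command(deltas="0 0 20 0 0;0 0 40 0 0;0 0 60 0 0;0 0 80 0 0;0 0 80 0 0")

```text
t: 11.77
position: [652.7, 101.4, 71.2]
tool_rot: [-17.5, 88.4, -17.7]
contact_force: [-0.4, 1.9, -0.3]
finger_gap: 9.3
```

Call:
arm_command(deltas="0 0 20 0 0;0 0 40 0 0;0 0 60 0 0;0 0 75 0 0;0 0 75 0 0;0 0 75 0 0;0 0 75 0 0")

```text
t: 12.35
position: [652.9, 174.6, 71.2]
tool_rot: [-19.4, 88.4, -19.8]
contact_force: [0.6, 0.4, -0.6]
finger_gap: 9.3
```

```bash
python3 -c "
from h import *
s=st()
im,d,W=look('scene');save('s3',im)
H=W[...,2]
m=(H>60)&(H<70)&(abs(W[...,0]-652)<85)&(abs(W[...,1]+8)<260)
for i in (0,1): print(np.percentile(W[m][:,i],[1,99]))
for i in(-190,-100,0,100): 
  k=(H<22)&(H>8)&(abs(W[...,0]-652)<30)&(abs(W[...,1]-i)<15);print(i,np.nanmean(W[k][:,0]),k.sum())
"
```

```text
t 12.35 pos [652.9 174.6  71.2] jaw 89.7 xdir [ 0.026 -0.009 -1.   ] q [-28.  37.  10.  97.  -7.  45.  75.] F [ 0.6  0.4 -0.6] gap 9.3
[582.98429783 721.74591911]
[-233.06450994  216.96224649]
-190 646.7198467555664 53
-100 645.8381538690982 52
0 645.0519316443683 50
100 644.1384961879637 46
```

View pics/s3.png

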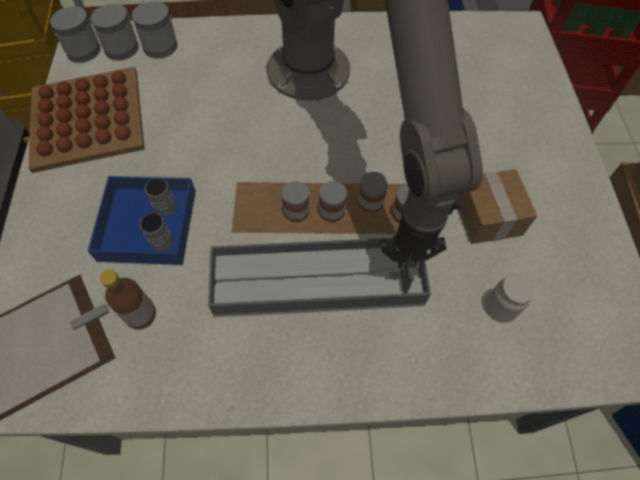

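The slide is done: the divider stands at (410,270), near rack y = 183 mm. Next I lift it straight up.

Call:
arm_command(deltas="0 0 -1 8 0;0 0 -1 16 0;0 0 -1 28 0;0 0 -1 40 0;0 0 -1 40 0")

```text
t: 12.82
position: [655.1, 173.3, 115.1]
tool_rot: [-13.5, 88.1, -13.9]
contact_force: [-0.2, -0.4, -1.3]
finger_gap: 9.2
```

Call:
arm_command(deltas="0 0 0 35 0;0 0 0 70 0;0 0 0 100 0;0 0 0 100 0")

```text
t: 13.15
position: [659.1, 174.2, 223.3]
tool_rot: [-4.2, 87.5, -4.6]
contact_force: [2.4, -0.6, -0.4]
finger_gap: 9.4
```

```bash
python3 -c "
from h import *
s=st()"
```

```text
t 13.15 pos [659.1 174.2 223.3] jaw 89.5 xdir [ 0.043 -0.004 -0.999] q [-29.  27.  12.  91.  -5.  60.  74.] F [ 2.4 -0.6 -0.4] gap 9.4
```

Call:
arm_command(deltas="0 -10 -38 0 0;0 -20 -76 0 0;0 -30 -114 0 0;0 -40 -150 0 0;0 -50 -188 0 0;0 -60 -224 0 0;0 -60 -224 0 0;0 -60 -224 0 0")

```text
t: 13.82
position: [598.2, -53.4, 223.5]
tool_rot: [-5.3, 87.5, -6.0]
contact_force: [1.0, 1.0, -2.2]
finger_gap: 9.6
```

Call:
arm_command(deltas="0 -10 -38 0 0;0 -20 -76 0 0;0 -30 -114 0 0;0 -40 -150 0 0;0 -50 -188 0 0;0 -60 -220 0 0;0 -60 -220 0 0;0 -60 -220 0 0")

```text
t: 14.48
position: [537.8, -274.7, 223.5]
tool_rot: [-5.7, 87.5, -6.6]
contact_force: [0.0, 0.5, -0.9]
finger_gap: 9.0
```

```bash
python3 -c "
from h import *
s=st()"
```

```text
t 14.48 pos [ 537.8 -274.7  223.5] jaw 89.0 xdir [ 0.043 -0.005 -0.999] q [  7.  20.  19. 103.  -9.  56. 118.] F [ 0.   0.5 -0.9] gap 9.0
```

Call:
arm_command(deltas="0 -12 -40 0 0;0 -24 -80 0 0;0 -37 -125 0 0;0 -50 -173 0 0;0 -50 -173 0 0;0 -50 -173 0 0")

```text
t: 14.98
position: [486.4, -451.1, 223.3]
tool_rot: [-8.7, 87.5, -9.9]
contact_force: [-0.1, -1.3, -1.7]
finger_gap: 9.5
```

Call:
arm_command(deltas="0 0 0 -30 0;0 0 0 -60 0;0 0 0 -90 0;0 0 0 -120 0;0 0 0 -143 0;0 0 0 -151 0;0 0 0 -151 0;0 0 0 -151 0")

```text
t: 15.65
position: [488.1, -449.8, 72.9]
tool_rot: [-8.0, 87.5, -9.1]
contact_force: [-0.2, -0.3, -1.9]
finger_gap: 9.2
```

```bash
python3 -c "
from h import *
s=st()"
```

```text
t 15.65 pos [ 488.1 -449.8   72.9] jaw 88.9 xdir [ 0.044 -0.007 -0.999] q [ 25.  36.  18. 100. -17.  44. 141.] F [-0.2 -0.3 -1.9] gap 9.2
```

Call:
arm_command(deltas="0 0 0 -3 0;0 0 0 -6 0;0 0 0 -6 0;0.15 0 0 -6 0;0.3 0 0 -6 0;0.4 0 0 -6 0;0.4 0 0 -6 0;0.4 0 0 -6 0")

```text
t: 16.32
position: [488.2, -450.0, 67.1]
tool_rot: [-8.3, 87.4, -9.4]
contact_force: [0.6, -0.2, -0.8]
finger_gap: 34.2
```

Call:
arm_command(deltas="0.4 0 0 0 0;0.4 0 0 20 0;0.4 0 0 45 0;0.4 0 0 80 0;0.4 0 0 120 0;0.4 0 0 150 0;0.4 0 0 150 0")

```text
t: 16.9
position: [490.7, -453.1, 224.9]
tool_rot: [-14.2, 86.8, -15.3]
contact_force: [-0.6, -1.3, 1.4]
finger_gap: 34.2
```

```bash
python3 -c "
from h import *
s=st()
im,d,W=look('wrist');save('w4',im)
im,d,W=look('scene');save('s4',im)
"
```

```text
t 16.9 pos [ 490.7 -453.1  224.9] jaw 88.9 xdir [ 0.053 -0.015 -0.998] q [ 23.  27.  21.  94. -13.  59. 137.] F [-0.6 -1.3  1.4] gap 34.2
```

View pics/w4.png

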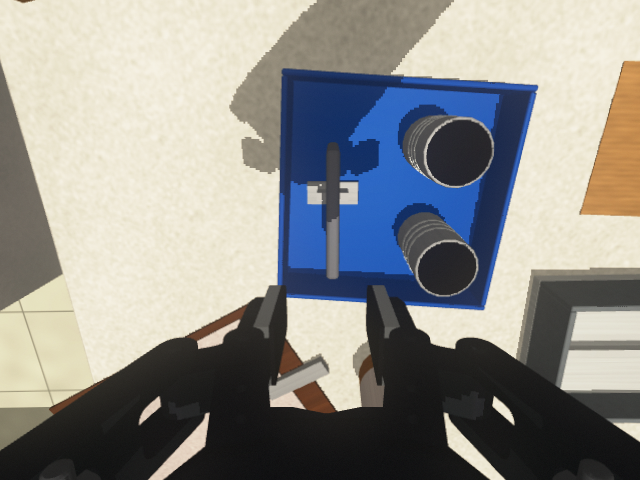

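The wrist view shows the divider standing in the bin at (333,210), with both cans upright at (450,150) and (445,265). Now I re-measure the jars.

```bash
cat >> h.py <<'E'
def jars():
    im,d,W=look("scene");H=W[...,2]
    for lo,hi,n in((77,90,"counter"),(107,120,"rack")):
        m=(H>lo)&(H<hi)&(W[...,0]>390)&(W[...,0]<730)&(abs(W[...,1])<280)
        k,l,s_,c=cv2.connectedComponentsWithStats(m.astype(np.uint8))
        for i in range(1,k):
            if s_[i,4]>150:
                (c2,r)=cv2.minEnclosingCircle(W[l==i][:,:2].astype(np.float32));P=W[l==i];print(n,np.round(P[:,:2].mean(0),1),np.round(c2,1),round(r,1),s_[i,4], "top tilt", np.degrees(np.linalg.lstsq(np.c_[P[:,:2],np.ones(len(P))],P[:,2],rcond=None)[0][:2]).round(1))
    return im
E
python3 -c "
from h import *
jars();st()"
```

```text
counter [449.9 127.9] [449.  127.9] 32.2 485 top tilt [ 0.  -0.1]
counter [468.4 -50.1] [467.5 -50.2] 31.5 507 top tilt [ 0.1 -0.6]
counter [472.5  33.4] [470.7  32.8] 31.5 509 top tilt [-0.1 -0.3]
counter [487.3 204.6] [486.5 205.5] 31.6 503 top tilt [-0.1 -0. ]
t 17.05 pos [ 488.1 -449.7  217. ] jaw 88.9 xdir [ 0.044 -0.007 -0.999] q [ 23.  27.  21.  95. -13.  59. 137.] F [-1.1 -0.1 -1.5] gap 33.9
```

Call:
arm_command(deltas="0.6 0 40 0 -6;0.8 0 80 0 -12;1 0 120 0 -18;1 -5 160 0 -24;1 -10 200 0 -30;1 -15 240 0 -36;1 -20 280 0 -42;1 -20 280 0 -42")

```text
t: 17.72
position: [466.6, -163.6, 214.9]
tool_rot: [-10.4, 87.7, -53.5]
contact_force: [-0.3, -0.4, 0.1]
finger_gap: 85.3
```

```bash
python3 -c "
from h import *
st();jars()"
```

```text
t 17.72 pos [ 466.6 -163.6  214.9] jaw 47.0 xdir [ 0.024 -0.032 -0.999] q [-13.  11.  27. 117.  -4.  52.  64.] F [-0.3 -0.4  0.1] gap 85.3
counter [450.1 127.9] [449.7 129.3] 32.5 491 top tilt [ 0.1 -0.1]
counter [468.6 -50.2] [466.9 -49.3] 32.2 506 top tilt [ 0.2 -0.5]
counter [472.8  33.2] [471.7  33.1] 31.5 508 top tilt [0.1 0.2]
counter [487.3 204.5] [486.9 204.6] 31.6 505 top tilt [-0.3  0.2]
```

Call:
arm_command(deltas="1 1 40 0 0;1 1 80 0 0;1 1 113 -20 0;1 1 113 -60 0;1 1 113 -100 0;1 1 113 -120 0;1 1 113 -120 0;1 1 113 -120 0")

```text
t: 18.43
position: [466.3, -51.6, 93.7]
tool_rot: [-16.7, 87.8, -59.5]
contact_force: [-0.3, -0.1, 0.6]
finger_gap: 85.3
```

```bash
python3 -c "
from h import *
st()
im,d,W=look('wrist');save('w5',im)"
```

```text
t 18.43 pos [466.3 -51.6  93.7] jaw 47.1 xdir [ 0.02  -0.033 -0.999] q [-20.  20.  21. 126.  -9.  35.  53.] F [-0.3 -0.1  0.6] gap 85.3
```

View pics/w5.png

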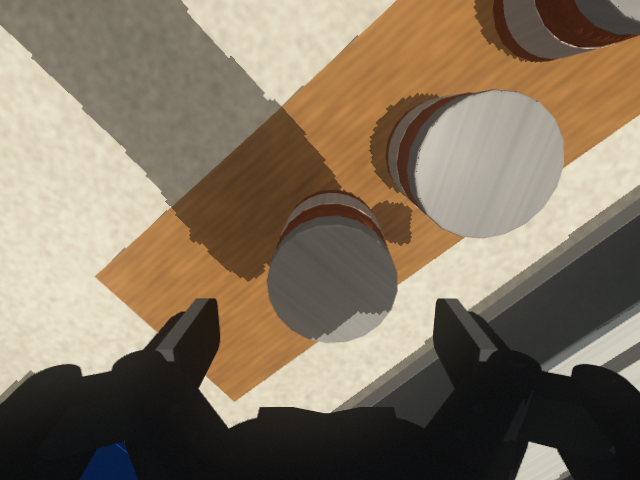

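The jar lid, at (332,283), is centred between the fingers, and its neighbour is clear of them. Descend and grip.

Call:
arm_command(deltas="1 1 1 -30 0;1 1 1 -50 0;1 1 1 -50 0;0.6 1 1 -50 0;0.6 1 1 -50 0;0.6 1 1 -50 0;0.6 1 1 -50 0;0.6 1 1 -50 0", force=60)

```text
t: 19.15
position: [470.0, -50.9, 47.1]
tool_rot: [-8.2, 87.6, -51.1]
contact_force: [-2.3, -0.4, 6.8]
finger_gap: 60.9
```

Call:
arm_command(deltas="0.5 0 0 0 0;0.5 0 0 0 0;0.5 0 0 35 0;0.5 0 0 70 0;0.5 0 0 105 0;0.5 0 0 125 0;0.5 0 0 125 0;0.5 0 0 125 0")

```text
t: 19.82
position: [470.5, -50.6, 173.1]
tool_rot: [-4.5, 87.6, -47.4]
contact_force: [-0.8, 1.2, -4.3]
finger_gap: 60.4
```

```bash
python3 -c "
from h import *
st()"
```

```text
t 19.82 pos [470.5 -50.6 173.1] jaw 47.1 xdir [ 0.029 -0.031 -0.999] q [-24.  12.  24. 122.  -4.  46.  50.] F [-0.8  1.2 -4.3] gap 60.4
```

Call:
arm_command(deltas="0.5 32 -20 0 0;0.5 64 -42 0 0;0.5 96 -64 0 0;0.5 128 -86 0 0;0.5 160 -108 0 0;0.5 181 -122 0 0;0.5 181 -122 0 0;0.5 181 -122 0 0")

```text
t: 20.48
position: [650.5, -173.6, 169.8]
tool_rot: [-9.7, 87.7, -52.7]
contact_force: [-0.6, 0.7, -4.3]
finger_gap: 60.4
```

Call:
arm_command(deltas="0.5 0 0 -35 0;0.5 0 0 -65 0;0.5 0 0 -85 0;0.5 0 0 -92 0;0.5 0 0 -93 0;0.5 0 0 -93 0;0.5 0 0 -93 0;0.5 0 0 -93 0")

```text
t: 21.15
position: [649.7, -172.7, 76.1]
tool_rot: [-10.6, 87.8, -53.6]
contact_force: [0.1, -0.4, -3.0]
finger_gap: 60.4
```

```bash
python3 -c "
from h import *
st()"
```

```text
t 21.15 pos [ 649.7 -172.7   76.1] jaw 47.0 xdir [ 0.023 -0.031 -0.999] q [ -6.  37.  21.  99. -16.  45.  69.] F [ 0.1 -0.4 -3. ] gap 60.4
```

Call:
arm_command(deltas="0.5 1 0 -1 0;0.5 1 0 -2 0;0.5 1 0 -2 0;0.8 1 0 -2 0;1 1 0 -2 0;1 1 0 -2 0;1 1 0 -2 0;1 1 0 -2 0")

```text
t: 21.82
position: [650.8, -172.6, 73.9]
tool_rot: [-10.6, 87.8, -53.5]
contact_force: [-0.0, -0.3, -0.1]
finger_gap: 85.2
```

Call:
arm_command(deltas="1 0 0 35 0;1 0 0 70 0;1 0 0 95 0;1 -20 20 95 0;1 -45 50 95 0;1 -70 80 95 0;1 -70 80 95 0;1 -70 80 95 0")

```text
t: 22.48
position: [579.8, -90.2, 168.8]
tool_rot: [-10.3, 87.9, -53.1]
contact_force: [0.7, -0.6, 0.2]
finger_gap: 85.7
```

```bash
python3 -c "
from h import *
st();save('s6',jars()[140:340,190:440])"
```

```text
t 22.48 pos [579.8 -90.2 168.8] jaw 47.3 xdir [ 0.022 -0.029 -0.999] q [-17.  23.  24. 107. -10.  50.  59.] F [ 0.7 -0.6  0.2] gap 85.7
counter [449.8 127.6] [449.  127.7] 31.1 487 top tilt [-0.5  0.7]
counter [472.8  33.2] [471.2  31.4] 32.4 508 top tilt [-0.   0.4]
counter [487.5 204.6] [486.5 204.1] 31.7 507 top tilt [-0.4  0.4]
rack [ 649.3 -171.6] [ 648.7 -172.2] 31.4 675 top tilt [-0.1 -0.3]
```

Call:
arm_command(deltas="1 -25 29 0 0;1 -50 58 0 0;1 -75 87 0 0;1 -98 110 0 0;1 -108 123 -20 0;1 -108 123 -50 0;1 -108 123 -65 0;1 -108 123 -65 0")

```text
t: 23.2
position: [471.9, 30.1, 101.8]
tool_rot: [-16.3, 87.8, -59.3]
contact_force: [-0.2, 0.4, 0.3]
finger_gap: 85.4
```

```bash
python3 -c "
from h import *
st()"
```

```text
t 23.2 pos [471.9  30.1 101.8] jaw 47.1 xdir [ 0.02  -0.033 -0.999] q [-31.  19.  22. 125.  -8.  37.  43.] F [-0.2  0.4  0.3] gap 85.4
```

Call:
arm_command(deltas="1 0 2 -30 0;1 0 2 -54 0;1 0 2 -58 0;0.6 0 2 -58 0;0.6 0 2 -58 0;0.6 0 2 -58 0;0.6 0 2 -58 0;0.6 0 2 -58 0")

```text
t: 23.87
position: [473.4, 31.7, 45.4]
tool_rot: [-12.1, 87.7, -55.0]
contact_force: [-0.8, -2.1, 8.6]
finger_gap: 60.7
```

Call:
arm_command(deltas="0.5 0 0 0 0;0.5 0 0 0 0;0.5 0 0 35 0;0.5 0 0 70 0;0.5 0 0 105 0;0.5 0 0 125 0;0.5 0 0 125 0;0.5 0 0 125 0")

```text
t: 24.53
position: [473.7, 32.2, 171.1]
tool_rot: [-8.4, 87.7, -51.3]
contact_force: [-0.7, 0.2, -3.9]
finger_gap: 61.1
```

```bash
python3 -c "
from h import *
st()"
```

```text
t 24.53 pos [473.7  32.2 171.1] jaw 47.1 xdir [ 0.025 -0.031 -0.999] q [-34.  13.  24. 122.  -4.  46.  40.] F [-0.7  0.2 -3.9] gap 61.1
```

Call:
arm_command(deltas="0.5 32 -19 0 0;0.5 64 -38 0 0;0.5 96 -57 0 0;0.5 128 -76 0 0;0.5 160 -95 0 0;0.5 179 -105 0 0;0.5 179 -105 0 0;0.5 179 -105 0 0")

```text
t: 25.2
position: [651.7, -73.7, 168.0]
tool_rot: [-14.6, 87.9, -57.6]
contact_force: [-0.4, -1.1, -3.1]
finger_gap: 61.0
```

Call:
arm_command(deltas="0.5 0 0 -35 0;0.5 0 0 -65 0;0.5 0 0 -80 0;0.5 0 0 -88 0;0.5 0 0 -90 0;0.5 0 0 -90 0;0.5 0 0 -90 0;0.5 0 0 -90 0")

```text
t: 25.87
position: [652.0, -73.4, 78.8]
tool_rot: [-13.0, 87.8, -56.0]
contact_force: [0.3, 0.6, -1.1]
finger_gap: 60.8
```

```bash
python3 -c "
from h import *
st()"
```

```text
t 25.87 pos [652.  -73.4  78.8] jaw 47.0 xdir [ 0.021 -0.032 -0.999] q [-16.  36.  22. 101. -16.  45.  61.] F [ 0.3  0.6 -1.1] gap 60.8
```

Call:
arm_command(deltas="0.5 0 0 -2 0;0.5 0 0 -4 0;0.5 0 0 -5 0;0.8 0 0 -5 0;1 0 0 -5 0;1 0 0 -5 0;1 0 0 -5 0;1 0 0 -5 0")

```text
t: 26.53
position: [652.1, -73.4, 73.7]
tool_rot: [-12.8, 87.8, -55.8]
contact_force: [0.3, 0.4, -0.2]
finger_gap: 85.7
```

Call:
arm_command(deltas="1 0 0 35 0;1 0 0 70 0;1 0 0 95 0;1 -25 25 95 0;1 -52 52 95 0;1 -80 80 95 0;1 -80 80 95 0;1 -80 80 95 0")

```text
t: 27.2
position: [570.8, 9.0, 168.7]
tool_rot: [-12.8, 87.9, -55.6]
contact_force: [0.5, -1.2, 0.3]
finger_gap: 85.3
```

```bash
python3 -c "
from h import *
st();jars()"
```

```text
t 27.2 pos [570.8   9.  168.7] jaw 47.2 xdir [ 0.021 -0.03  -0.999] q [-28.  22.  25. 109. -10.  50.  49.] F [ 0.5 -1.2  0.3] gap 85.3
counter [450.  127.7] [449.  128.5] 31.7 487 top tilt [0.3 0.4]
counter [487.2 204.6] [487.1 204.6] 31.6 506 top tilt [-0.2  0.1]
rack [ 649.1 -171.6] [ 648.3 -171.8] 30.8 672 top tilt [-0.1 -0.1]
rack [651.2 -71.5] [649.9 -71.5] 30.8 668 top tilt [-0.5  0.5]
```

Call:
arm_command(deltas="1 -20 20 0 -7;1 -40 40 0 -14;1 -60 60 0 -21;1 -80 80 0 -28;1 -100 100 0 -35;1 -121 119 0 -42;1 -121 119 0 -47;1 -121 119 0 -47")

```text
t: 27.92
position: [451.6, 126.7, 169.2]
tool_rot: [-10.6, 87.8, -100.6]
contact_force: [0.7, -0.3, 0.1]
finger_gap: 85.5
```

Call:
arm_command(deltas="1 0 0 -30 0;1 0 0 -60 0;1 0 0 -65 0;1 0 0 -65 0;1 0 0 -65 0")

```text
t: 28.33
position: [452.8, 125.6, 104.9]
tool_rot: [-9.4, 87.8, -99.5]
contact_force: [-0.3, -0.2, 0.1]
finger_gap: 85.4
```

```bash
python3 -c "
from h import *
st()"
```

```text
t 28.33 pos [452.8 125.6 104.9] jaw -0.1 xdir [-0.006 -0.038 -0.999] q [-51.  21.  32. 124. -14.  40.  -9.] F [-0.3 -0.2  0.1] gap 85.4
```

Call:
arm_command(deltas="1 -3 2 -30 0;1 -3 2 -57 0;1 -3 2 -61 0;0.6 -3 2 -61 0;0.6 -3 2 -61 0;0.6 -3 2 -61 0;0.6 -3 2 -61 0;0.6 -3 2 -61 0")

```text
t: 29.0
position: [451.0, 127.7, 45.7]
tool_rot: [-6.3, 87.9, -96.4]
contact_force: [-1.3, -1.2, 8.4]
finger_gap: 60.6
```

Call:
arm_command(deltas="0.5 0 0 0 0;0.5 0 0 0 0;0.5 0 0 35 0;0.5 0 0 70 0;0.5 0 0 105 0;0.5 0 0 125 0;0.5 0 0 125 0;0.5 0 0 125 0")

```text
t: 29.67
position: [451.5, 128.4, 171.6]
tool_rot: [-3.1, 88.0, -93.1]
contact_force: [-1.2, -0.1, -2.5]
finger_gap: 60.6
```

```bash
python3 -c "
from h import *
st()"
```

```text
t 29.67 pos [451.5 128.4 171.6] jaw -0.1 xdir [-0.002 -0.035 -0.999] q [-56.  14.  36. 121.  -9.  48. -14.] F [-1.2 -0.1 -2.5] gap 60.6
```

Call:
arm_command(deltas="0.5 34 -17 0 0;0.5 68 -34 0 0;0.5 102 -51 0 0;0.5 136 -68 0 0;0.5 170 -85 0 0;0.5 200 -101 0 0;0.5 200 -101 0 0;0.5 200 -101 0 0")

```text
t: 30.33
position: [651.4, 25.2, 168.8]
tool_rot: [-8.2, 87.9, -98.4]
contact_force: [0.4, 0.8, -2.1]
finger_gap: 61.0
```

Call:
arm_command(deltas="0.5 0 0 -35 0;0.5 0 0 -65 0;0.5 0 0 -80 0;0.5 0 0 -88 0;0.5 0 0 -90 0;0.5 0 0 -90 0;0.5 0 0 -90 0;0.5 0 0 -90 0")

```text
t: 31.0
position: [651.9, 25.4, 79.8]
tool_rot: [-5.8, 87.9, -96.0]
contact_force: [-0.2, 0.2, -2.7]
finger_gap: 60.6
```

```bash
python3 -c "
from h import *
st()"
```

```text
t 31.0 pos [651.9  25.4  79.8] jaw -0.2 xdir [-0.004 -0.036 -0.999] q [-30.  38.  31. 100. -23.  48.  10.] F [-0.2  0.2 -2.7] gap 60.6
```

Call:
arm_command(deltas="0.5 0 0 -3 0;0.5 0 0 -5 0;0.5 0 0 -6 0;0.8 0 0 -6 0;1 0 0 -6 0;1 0 0 -6 0;1 0 0 -6 0;1 0 0 -6 0")

```text
t: 31.67
position: [651.9, 25.4, 73.7]
tool_rot: [-5.8, 87.9, -96.0]
contact_force: [-0.5, 0.1, -0.4]
finger_gap: 85.5
```

Call:
arm_command(deltas="1 0 0 35 0;1 0 0 70 0;1 0 0 95 0;1 -25 25 95 0;1 -52 55 95 0;1 -80 85 95 0;1 -80 85 95 0;1 -80 85 95 0")

```text
t: 32.33
position: [570.4, 113.4, 168.5]
tool_rot: [-7.8, 88.0, -97.7]
contact_force: [0.4, -0.5, 0.7]
finger_gap: 85.1
```

```bash
python3 -c "
from h import *
st();jars()"
```

```text
t 32.33 pos [570.4 113.4 168.5] jaw 0.1 xdir [-0.005 -0.035 -0.999] q [-45.  26.  35. 107. -16.  53.  -2.] F [ 0.4 -0.5  0.7] gap 85.1
counter [487.4 204.5] [485.7 204.6] 31.8 507 top tilt [ 0.3 -0.3]
rack [654.9  26.2] [654.8  27.7] 31.5 664 top tilt [-0.1  0.1]
rack [ 649.  -171.6] [ 648.2 -171.9] 31.0 669 top tilt [-0.3 -0.2]
rack [651.2 -71.5] [650.3 -71.8] 30.9 672 top tilt [-0.4 -0. ]
```

Jar4 is at (487,204).

Call:
arm_command(deltas="1 -27 30 0 0;1 -54 60 0 0;1 -83 90 0 0;1 -83 90 -30 0;1 -83 90 -60 0;1 -83 90 -65 0;1 -83 90 -65 0;1 -83 90 -65 0")

```text
t: 33.05
position: [490.3, 199.6, 104.6]
tool_rot: [-3.8, 87.9, -94.0]
contact_force: [0.5, 0.2, 0.4]
finger_gap: 85.7
```

```bash
python3 -c "
from h import *
st()"
```

```text
t 33.05 pos [490.3 199.6 104.6] jaw -0.3 xdir [-0.003 -0.037 -0.999] q [-56.  27.  33. 116. -18.  43. -13.] F [0.5 0.2 0.4] gap 85.7
```

Call:
arm_command(deltas="1 -3 4 -30 0;1 -3 4 -57 0;1 -3 4 -61 0;0.6 -3 4 -61 0;0.6 -3 4 -61 0;0.6 -3 4 -61 0;0.6 -3 4 -61 0;0.6 -3 4 -61 0")

```text
t: 33.72
position: [488.8, 203.6, 45.5]
tool_rot: [0.5, 88.0, -89.8]
contact_force: [-0.4, -0.7, 7.2]
finger_gap: 60.6
```

Call:
arm_command(deltas="0.5 0 0 0 0;0.5 0 0 0 0;0.5 0 0 35 0;0.5 0 0 70 0;0.5 0 0 105 0;0.5 0 0 125 0;0.5 0 0 125 0;0.5 0 0 125 0")

```text
t: 34.38
position: [489.1, 204.2, 171.3]
tool_rot: [3.2, 88.1, -87.1]
contact_force: [-1.1, 0.4, -4.7]
finger_gap: 60.9
```

```bash
python3 -c "
from h import *
st()"
```

```text
t 34.38 pos [489.1 204.2 171.3] jaw -0.3 xdir [ 0.002 -0.033 -0.999] q [-60.  21.  37. 114. -14.  51. -16.] F [-1.1  0.4 -4.7] gap 60.9
```

Call:
arm_command(deltas="0.5 32 -17 0 0;0.5 64 -34 0 0;0.5 96 -51 0 0;0.5 128 -68 0 0;0.5 159 -84 0 0;0.5 159 -84 0 0;0.5 159 -84 0 0;0.5 159 -84 0 0")

```text
t: 35.05
position: [646.6, 120.1, 168.9]
tool_rot: [-3.6, 88.0, -94.0]
contact_force: [-0.6, 0.7, -3.0]
finger_gap: 60.7
```

Call:
arm_command(deltas="0.5 0 0 -35 0;0.5 0 0 -65 0;0.5 0 0 -80 0;0.5 0 0 -88 0;0.5 0 0 -90 0;0.5 0 0 -90 0;0.5 0 0 -90 0;0.5 0 0 -90 0")

```text
t: 35.72
position: [647.5, 120.4, 80.4]
tool_rot: [0.3, 88.1, -90.0]
contact_force: [0.3, -0.2, -2.5]
finger_gap: 60.6
```

```bash
python3 -c "
from h import *
st()"
```

```text
t 35.72 pos [647.5 120.4  80.4] jaw -0.3 xdir [-0.    -0.034 -0.999] q [-38.  39.  31.  99. -23.  49.   2.] F [ 0.3 -0.2 -2.5] gap 60.6
```

Call:
arm_command(deltas="0.5 0 0 -3 0;0.5 0 0 -5 0;0.5 0 0 -7 0;0.8 0 0 -7 0;1 0 0 -7 0;1 0 0 -7 0;1 0 0 -7 0;1 0 0 -7 0")

```text
t: 36.38
position: [647.5, 120.4, 73.3]
tool_rot: [0.3, 88.1, -90.0]
contact_force: [0.4, 0.3, -0.6]
finger_gap: 85.3
```

Call:
arm_command(deltas="1 0 0 35 0;1 0 0 70 0;1 0 0 105 0;1 0 0 130 0;1 -40 10 150 0;1 -80 20 150 0;1 -80 20 150 0;1 -80 20 150 0")

```text
t: 37.05
position: [565.3, 141.6, 223.4]
tool_rot: [-2.4, 88.2, -92.6]
contact_force: [0.6, -0.1, -1.3]
finger_gap: 85.2
```

```bash
python3 -c "
from h import *
st();save('s9',jars())
import time"
```

```text
t 37.05 pos [565.3 141.6 223.4] jaw -0.2 xdir [-0.001 -0.032 -0.999] q [-50.  23.  38. 104. -14.  59.  -7.] F [ 0.6 -0.1 -1.3] gap 85.2
rack [650.4 122.1] [649.6 122.3] 31.5 661 top tilt [-0.1 -0.2]
rack [654.6  26.3] [653.7  26.2] 31.0 658 top tilt [-0.1  0. ]
rack [ 649.3 -171.6] [ 649.1 -172.9] 31.8 672 top tilt [-0.4 -0.1]
rack [651.3 -71.5] [650.2 -71.8] 30.9 669 top tilt [-0.5  0.3]
```

View pics/s9.png

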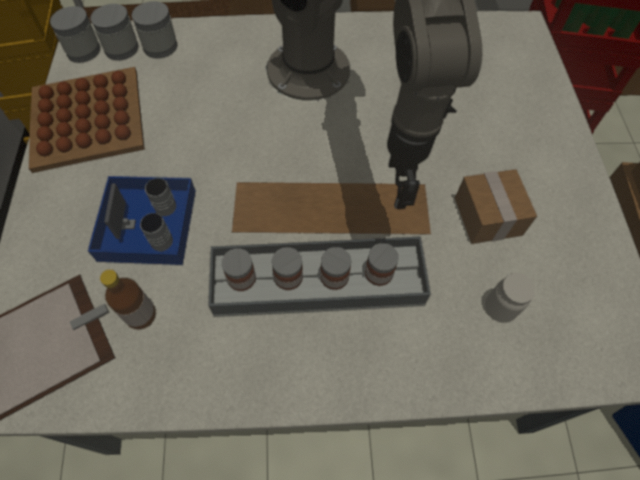

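Four jars stand in the rack, at (238,265), (288,265), (335,265) and (382,262). The cans and divider are in the bin, the sheet on the counter is empty, and the carton, bottle and tub look unmoved.

```bash
python3 -c "
from h import *
print(sign_off())"
```

```text
the job is handed in; nothing more can be done
None
```

The job is finished and handed in. The rack is cleared and all four jars present stand on its deck, at about 37 s of robot time. The hand-in gives no verdict.

- **Clearing:** I put can2 and then can1 upright in the bin. I slid the divider to the open end (about y = 183 mm in the rack's frame), lifted it out, and stood it in the bin.
- **Restocking:** I saw four jars at the start and no fifth. Each one went over the lip onto the deck.
- **Last checks:**
  - The jars' centres are within about 5 mm of the rack's middle line and within about 165 mm of its centre lengthwise.
  - Their lid tops are level to about 0.5° and at the height expected for jars on the deck.
  - The last scene picture shows both cans and the divider upright in the bin, and the carton, bottle and tub where they were by eye. I did not re-measure those three.
  - The gripper was well clear of everything at hand-in.

Two small oddities did no harm. The tool picked up a tilt of about 2° during the moves. The third jar also landed about 3 mm from its target in x, so I allowed for that when placing the last one. I saw no jar knocked aside.

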